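# Fetch the squat jar from behind the bottles

### The job

On the grey bottle stand three tall containers (a round bottle, a square bottle and a stoppered conical flask) crowd a squat brown jar. First move all three into the long steel side tray, then set the jar in the middle of the square cork pad, and only then put each of the three back on the very circle of the stand where it stood. Keep everything upright, set it down gently without dropping it, and leave the two small empty beakers alone.

Things in the scene. Friction and masses are not known exactly. Their poses are not given: they have to be found in the camera images.
- round_bottle_center (a point): Centre, half-way up, of the round white bottle: body 50 mm in diameter to 96 mm up, sloping shoulder to 116 mm, then a neck and a grey screw cap 28 mm in diameter from 128 to 160 mm, 160 mm tall in all (this point is 80 mm above its foot), 0.15 to 0.3 kg. Best gripped by the cap, about 145 mm above the foot. Its z axis points up when it stands. It starts on one of the three outer circles of the stand.
- square_bottle_center (a point): Centre, half-way up, of the white bottle with a square body 46 x 46 mm to 92 mm up, short shoulder to 105 mm, then a neck and a grey screw cap 32 mm in diameter from 113 to 150 mm, 150 mm tall in all (this point is 75 mm above its foot), 0.15 to 0.3 kg. Best gripped by the cap, about 134 mm above the foot. Its z axis points up, x and y are square to its sides. It starts on one of the three outer circles.
- flask_center (a point): Centre, half-way up, of the glass conical flask: foot 66 mm in diameter, tapering to a neck 28 mm in diameter from 92 to 135 mm up, dark rubber stopper 29 mm in diameter fixed in it up to 155 mm (this point is 77.5 mm above its foot), 0.14 to 0.28 kg. Best gripped by neck and stopper, about 130 mm above the foot. Its z axis points up when it stands. It starts on one of the three outer circles.
- jar_center (a point): Centre, half-way up, of the squat brown glass jar, 54 mm in diameter, with a black lid 56 mm in diameter from 38 to 60 mm up; 60 mm tall (this point is 30 mm above its foot), 0.14 to 0.28 kg. It starts on the middle circle of the stand, hemmed in by the three tall containers. Best gripped by the lid, about 46 mm above the foot, once these are gone.
- stand: Fixed grey slab, 170 (x) x 230 (y) x 10 mm, on which the bottles stand; origin at the centre of its underside, z up, its top 10 mm up. On it are four flat printed circles 69 mm in diameter, centred at (x, y) = (31, 0) mm for the jar and at (-37, 0), (31, 68) and (31, -68) mm for the three tall containers, which stand within 3 mm of the centres.
- side_tray: Fixed steel open tray, 290 (along its x) x 110 (y) mm outside, walls 5 mm thick and 25 mm high, inner floor 5 mm above the origin, which is the centre of its underside. The three tall containers fit in it in a row along its x, 85 mm apart. It stands to the left or right of the stand.
- cork_pad: Fixed square cork pad, 110 x 110 x 8 mm thick, origin at the centre of its underside, top 8 mm up. It stands on the other side of the stand from the side tray.
- beaker_a_center (a point): Bystander: centre (25 mm up) of a small glass beaker 42 mm in diameter and 50 mm tall, on the bench on the robot's side of the stand.
- beaker_b_center (a point): Bystander: centre (25 mm up) of a second such beaker, 42 mm in diameter and 50 mm tall, also on the robot's side of the stand, further to the robot's right.

How it is judged:
By the outcome, as a careful person would: the job done as asked, in the order asked, and still so for the second after the job is handed in, with the robot touching nothing.
It also fails if it takes over 144 s, if anything falls off the work surface, if the arm or the gripper's body presses on something with over 40 N, if the wrist force passes 120 N, or if a joint passes its speed limit or range.

### The arm

A 6-joint arm with a two-finger parallel gripper is mounted at the origin on the work surface. World frame = base frame: x ahead of the robot, y to its left, z up, the work surface at z = 0. Lengths are in m, angles in rad, forces in N, time in s.
With the tool pointing down it reaches from about 0.2 to 0.875 m from the base axis. Payload 3.4 kg.
Tool frame: the origin (TCP) lies on the front face of the gripper's body, between the roots of the fingers; the fingertips stand 97 mm ahead of it and the grasp point (between the pads) lies 78 mm ahead of it; z points along the fingers, x is the direction in which the jaws open and shut, and the axes are right-handed (so a half turn about z gives the same grasp; the last joint's range is limited). The gripper opens to 94 mm and grips with 3 to 60 N. Pads are 16 mm wide; open, the fingers measure 119 mm over their backs; the gripper's body (75 mm by 177 mm) begins 78 mm behind the grasp point.
Start: joints at [-1.445, 0.276, 1.505, -0, 1.361, -0.121], TCP at [0.14, -0.558, 0.303] pointing down, gripper open.
Joint ranges: [-2.89, 2.89], [-0.75, 2.08], [0.22, 2.7], [-1.18, 4.32], [0.11, 2.71], [-2.7, 2.7]. Speed limits (rad/s): [2.57, 2.57, 3.14, 3.14, 3.14, 3.14].

### API

Orientations are given as a 3x3 rotation matrix whose columns are the frame's x, y, z axes.
In Python, from station import arm gives the robot as it stands.
- The arm moves only by the tool jog_arm, never from a script. Its argument "commands" is a list that holds one entry, the list of rows, each a list of 7 numbers: the shift along the tool's x, y, z in cm, then the turn, a rotation vector about the tool's x, y, z in rad, then the opening, from -1 (shut) to 1 (fully open). In form: [[[tx, ty, tz, ax, ay, az, grip], ...]]. A call has exactly 8 rows; each row shifts and turns the commanded pose from where the row before left it, along the tool's axes as they then stand; what a row does not reach is not made up. A row lasts 1/10 s, in which the tool goes at most 50 mm and 8.59 degrees, less where a joint would pass 70% of its speed; a pose out of reach is approached as far as the arm can. A call is refused whole if a number of a shift passes 5 or a number of a turn 0.15, either way. A call with a gripper value outside its range is refused whole. The fingers move at their own pace and stop on an object; "force" is the grip in N (left out, the last holds). Time passes only in rows, so rows that do not move let the fingers close, or fill a call up. It gives the time, the measured TCP pose, the force and the opening at its end, in the units of the state.
- arm.sense(): the state, without advancing time (a new reading comes with each control period).
- arm.grab_frame(name): name is "scene" or "top"; returns (picture, depth): 480x640x3 uint8, blue, green, red; 480x640 float32, m along the optical axis (not along the pixel's ray), 0 where there is no reading.
- arm.camera_params(name): a dict with "vfov" (degrees; the focal length in pixels is half the picture's height over the tangent of half this angle, whatever the lens; pixels are square), "cx", "cy" (the principal point, pixels), "R" (3x3) and "t" (3): a world point X has camera coordinates R X + t. Camera axes: x right, y down, z forward; pixel columns grow to the right and rows downward; lengths in m; the calibration is good to about 2 mm. A picture is of the moment at which its call begins. camera_params takes no time and is no camera call.
- arm.sign_off(): hands the job in, once; it reports no verdict.
Trained networks look in the newest picture that a camera, given by its name, has taken for a name from the list of things; names that differ only in an ending like _2 or _b are one class to them, and where a whole thing is asked for, a point or a joint stands for the part that bears it (a point fixed in the world has none). Each returns a list of dicts, best first, with "p" (0 to 1); they miss things now and then, are a little off and sometimes report something else, mostly with a low value. They report only what shows in the picture. A call takes as long as a camera call.
- arm.find_in(camera, target): "at" ([column, row] in pixels, amid what is visible of it).
The state is a dict: "t": time; "joint_pos": joint angles; "qd": joint speeds; "joint_torque": joint torques, N m; "ee_pos": TCP position; "tool_rot": TCP orientation; "force": force on the tool from outside, world axes, zero at the start; "ft_torque": the same for the moment, N m; "grip_width": finger opening in m.
Only numpy, scipy, OpenCV 4.12 (cv2) and the standard library are available. Lean on these libraries where they do the work, as an engineer would, in place of code of your own. Each camera call takes 0.05 s, during which the arm holds its last target. There are 200 camera calls.

## Working session

There is one attempt and no reset: what is moved stays moved. The work goes in short steps, Python scripts to look and compute and a tool call to move; the robot and the scene stay as the last step left them, time stands still between calls to the robot, and variables do not carry over. Pictures are saved under pics/ and viewed, about 12 in all and at most 16, crops included, and the job is handed in when it is done.

Besides the shell and the picture viewer there is one more tool, called after "Call:" as name(argument=value, ...), one argument or row to a line, values as JSON. jog_arm: Moves the arm, as the interface text tells. Its arguments: {"type":"object","properties":{"commands":{"type":"array","items":{"type":"array","items":{"type":"array","items":{"type":"number"}}}},"force":{"type":"number"}},"required":["commands"]}

```bash
mkdir -p pics; ls; cat > h.py <<'E'
import numpy as np, cv2
from station import arm
def cam(n):
    p=arm.camera_params(n); f=240/np.tan(np.radians(p["vfov"])/2)
    return f,p["cx"],p["cy"],np.array(p["R"]),np.array(p["t"])
def world(n,uv,d):
    f,cx,cy,R,t=cam(n); u,v=uv
    return R.T@(np.array([(u-cx)/f*d,(v-cy)/f*d,d])-t)
def cloud(n,D):
    f,cx,cy,R,t=cam(n); v,u=np.mgrid[:480,:640]
    P=np.stack([(u-cx)/f*D,(v-cy)/f*D,D],-1)
    W=(P-t)@R; W[D<=0]=np.nan
    return W
E
python3 - <<'E'
from h import *
np.set_printoptions(precision=3,suppress=True)
s=arm.sense(); print({k:s[k] for k in("t","ee_pos","tool_rot","grip_width","force")})
for n in("scene","top"):
    im,D=arm.grab_frame(n); cv2.imwrite(f"pics/{n}0.png",im); np.save(f"{n}0.npy",D)
    print(n,arm.camera_params(n),(D>0).mean())
    for k in("round_bottle_center","square_bottle_center","flask_center","jar_center","stand","side_tray","cork_pad","beaker_a_center"):
        for r in arm.find_in(n,k)[:3]:
            u,v=map(int,r["at"]); d=D[min(v,479),min(u,639)]
            print(k,round(r["p"],2),u,v,world(n,r["at"],d) if d>0 else None)
E
```

```text
pics
{'t': 0.0, 'ee_pos': array([ 0.14 , -0.557,  0.302]), 'tool_rot': array([[ 0.244, -0.97 , -0.   ],
       [-0.97 , -0.244,  0.002],
       [-0.002, -0.   , -1.   ]]), 'grip_width': 0.09412986465259887, 'force': array([ 0.436, -0.095,  0.31 ])}
scene {'vfov': 57.054427182847924, 'cx': 319.1341586875714, 'cy': 242.473726972258, 'R': array([[ 0.714,  0.7  , -0.018],
       [ 0.399, -0.428, -0.811],
       [-0.575,  0.572, -0.585]]), 't': array([-0.378, -0.149,  1.179])} 0.9960384114583334
round_bottle_center 0.89 331 214 [0.536 0.029 0.128]
square_bottle_center 0.85 337 265 [ 0.62  -0.047  0.099]
jar_center 0.89 364 260 [0.619 0.026 0.067]
stand 0.67 353 284 [ 0.623 -0.006  0.032]
side_tray 0.79 408 201 [0.5   0.347 0.002]
side_tray 0.65 233 252 [ 0.405 -0.108  0.048]
cork_pad 0.87 164 340 [ 0.467 -0.304  0.005]
cork_pad 0.44 235 248 [ 0.376 -0.085  0.03 ]
beaker_a_center 0.77 297 226 [0.416 0.049 0.036]
top {'vfov': 48.66693462366945, 'cx': 318.68815343264407, 'cy': 233.13588539772815, 'R': array([[-0.027, -1.   ,  0.009],
       [-0.998,  0.026, -0.064],
       [ 0.064, -0.01 , -0.998]]), 't': array([0.016, 0.523, 1.012])} 0.99591796875
round_bottle_center 0.64 299 228 [0.522 0.034 0.169]
square_bottle_center 0.82 334 188 [ 0.588 -0.025  0.157]
flask_center 0.73 262 195 [0.586 0.101 0.116]
jar_center 0.9 295 193 [0.594 0.044 0.069]
stand 0.93 306 214 [0.561 0.025 0.01 ]
stand 0.51 287 297 [0.401 0.067 0.003]
side_tray 0.97 162 261 [0.477 0.307 0.007]
cork_pad 0.67 476 259 [ 0.464 -0.304  0.007]
beaker_a_center 0.95 286 296 [0.403 0.068 0.004]
```

View pics/top0.png

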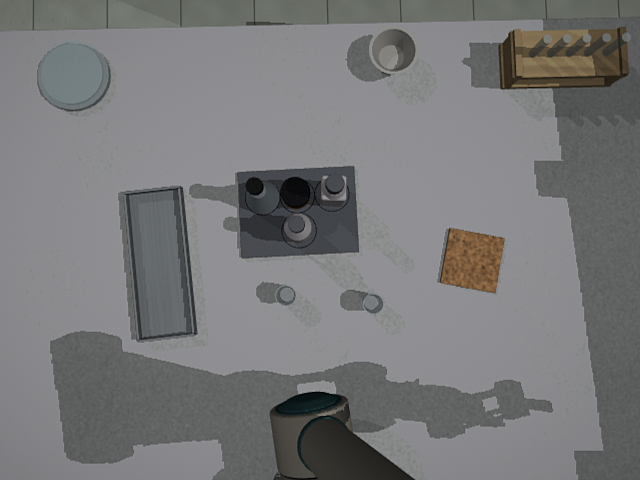

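View pics/scene0.png

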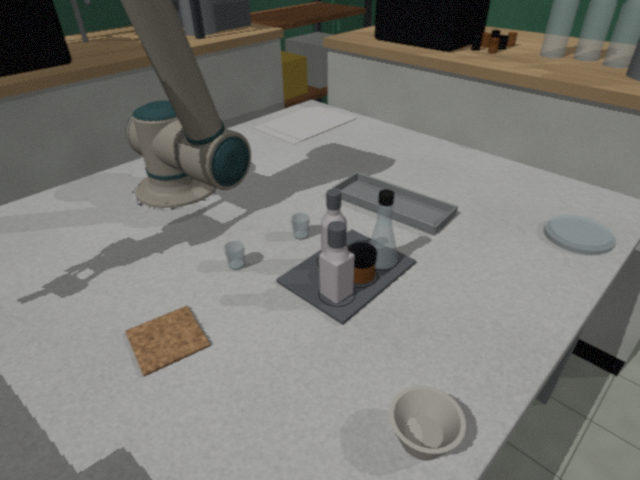

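The top view shows the tray at the left (cols 120–195, rows 187–340) and the stand in the middle (238–358, 167–257). The caps are at about (297,224) round, (335,182) square and (255,186) flask. The jar is at (295,192), the pad at (472,260), and the beakers at (286,296) and (373,303). The scene view agrees.

```bash
cat > meas.py <<'E'
from h import *
np.set_printoptions(precision=4,suppress=True)
C={}
for n in("scene","top"):
    D=np.load(f"{n}0.npy"); im=cv2.imread(f"pics/{n}0.png").astype(int); W=cloud(n,D); C[n]=(W,im)
    ok=np.isfinite(W[...,2])
    box=ok&(W[...,0]>.45)&(W[...,0]<.7)&(W[...,1]>-.1)&(W[...,1]<.17)
    m=(box&(W[...,2]>.145)).astype(np.uint8)
    k,l,st,c=cv2.connectedComponentsWithStats(m)
    for i in range(1,k):
        if st[i,4]>10:
            P=W[l==i]; ztop=np.percentile(P[:,2],95); q=P[P[:,2]>ztop-.008]
            print(n,"cap",st[i,4],"ztop",ztop,"mid",(q[:,:2].min(0)+q[:,:2].max(0))/2,"ext",np.ptp(q[:,:2],axis=0))
    q=W[box&(abs(W[...,0]-.59)<.04)&(abs(W[...,1]-.04)<.035)&(W[...,2]>.055)&(W[...,2]<.085)]
    if len(q): print(n,"jar",len(q),np.percentile(q,[5,50,95],axis=0)[1],"midrange",(q.min(0)+q.max(0))/2,np.ptp(q,axis=0))
    # stand / pad by colour, tray by rim height
    g=im.mean(-1); z=W[...,2]
    def rect(mask,name):
        k,l,st,c=cv2.connectedComponentsWithStats(cv2.morphologyEx(mask.astype(np.uint8),cv2.MORPH_CLOSE,np.ones((5,5)))); i=1+st[1:,4].argmax()
        P=W[(l==i)&mask]; r=cv2.minAreaRect((P[:,:2]*1000).astype(np.float32)); print(n,name,len(P),r,"z50",np.median(P[:,2]))
    rect(box&(z<.02)&(z>-.01)&(g<110)&(g<95),"stand")
    rect(ok&(im[...,2]-im[...,0]>40)&(W[...,1]<-.2)&(z<.03)&(W[...,0]<.6)&(W[...,0]>.3),"pad")
    rect(ok&(z>.012)&(z<.04)&(W[...,1]>.2)&(W[...,1]<.45)&(W[...,0]>.28)&(W[...,0]<.66),"tray")
    f=W[ok&(abs(W[...,0]-.47)<.05)&(abs(W[...,1]-.32)<.015)]; print(n,"trayfloor",np.median(f[:,2]))
    b=ok&(abs(W[...,1])<.15)&(W[...,0]>.35)&(W[...,0]<.45)
    k,l,st,c=cv2.connectedComponentsWithStats((b&(z>.02)&(z<.08)).astype(np.uint8))
    for i in range(1,k):
        if st[i,4]>15: q=W[l==i]; print(n,"beaker",q.min(0),q.max(0))
E
python3 meas.py
python3 - <<'E'
import cv2
a=cv2.imread("pics/top0.png")[150:320,220:400]; cv2.imwrite("pics/c1.png",cv2.resize(a,(720,680)[:2],interpolation=cv2.INTER_CUBIC)[:600])
E
```

```text
scene cap 254 ztop 0.1696077594406521 mid [0.532  0.0396] ext [0.028 0.027]
scene cap 231 ztop 0.1646494928916343 mid [0.5985 0.1091] ext [0.0278 0.0288]
scene cap 281 ztop 0.15986699773201454 mid [ 0.5994 -0.0263] ext [0.0334 0.0328]
scene jar 518 [0.6069 0.0412 0.0686] midrange [0.5901 0.0449 0.0634] [0.0739 0.0548 0.0166]
scene stand 3390 ((569.2132568359375, 47.08765411376953), (169.2277374267578, 243.80104064941406), 1.435909628868103) z50 0.00897594131929142
scene pad 3191 ((464.2740783691406, -297.46014404296875), (108.02661895751953, 110.44962310791016), 77.79631042480469) z50 0.007211436138014009
scene tray 1188 ((474.05810546875, 309.87567138671875), (292.0825500488281, 115.93978118896484), 5.2479071617126465) z50 0.0193453050924701
scene trayfloor 0.003913958224586115
scene beaker [0.3864 0.0459 0.0202] [0.4285 0.088  0.051 ]
scene beaker [ 0.3669 -0.1165  0.02  ] [ 0.4089 -0.0761  0.0515]
top cap 284 ztop 0.1616834003822296 mid [ 0.5984 -0.0256] ext [0.0305 0.0291]
top cap 250 ztop 0.1666890130744326 mid [0.5967 0.1103] ext [0.0282 0.0288]
top cap 228 ztop 0.17154940455097456 mid [0.5301 0.0407] ext [0.0266 0.0267]
top jar 720 [0.5976 0.0445 0.0692] midrange [0.5984 0.0451 0.0647] [0.055  0.0539 0.0192]
top stand 6968 ((568.5186767578125, 42.66255187988281), (172.28549194335938, 233.59747314453125), 1.6186771392822266) z50 0.009390610081198934
top pad 3047 ((463.66064453125, -297.1097412109375), (110.11111450195312, 108.3725357055664), 78.16341400146484) z50 0.007153973099689982
top tray 1602 ((473.82708740234375, 310.74468994140625), (290.3279113769531, 111.86329650878906), 5.067305564880371) z50 0.022739972596811032
top trayfloor 0.004269115565496729
top beaker [0.387  0.0475 0.02  ] [0.4263 0.0869 0.0533]
top beaker [ 0.3678 -0.1144  0.02  ] [ 0.407  -0.0744  0.054 ]
```

View pics/c1.png

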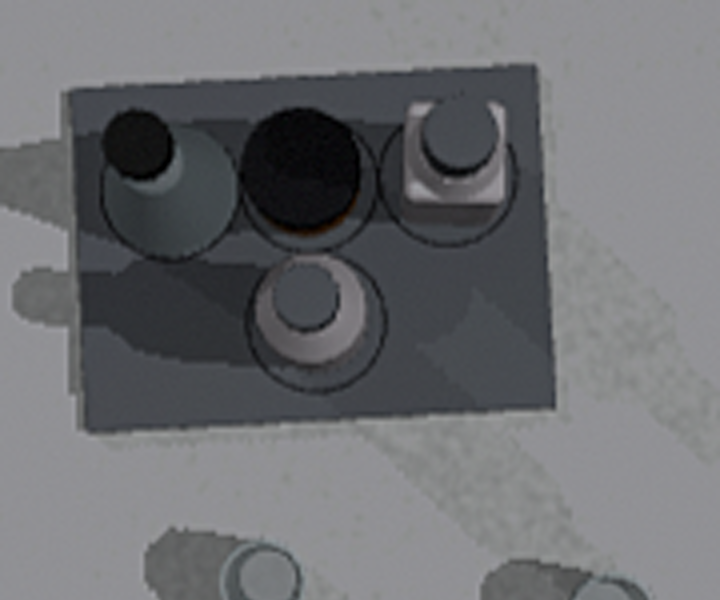

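Both views agree: the stand centre is (0.568, 0.042) with 1.6° yaw, and the cap tops are at 0.170, 0.165 and 0.160 as expected. The tray is at (0.474, 0.310) with 5.1° yaw and the pad at (0.464, −0.297). I'll align the jaws with world y and head for the flask first.

Call:
jog_arm(
  commands=[
    [[0,0,0,0,0,0.123,1],[0,0,0,0,0,0.123,1],[-3.8,-2.6,0,0,0,0,1],[-3.8,-2.6,0,0,0,0,1],[-3.8,-2.6,0,0,0,0,1],[-3.8,-2.6,0,0,0,0,1],[-3.8,-2.6,0,0,0,0,1],[-3.8,-2.6,0,0,0,0,1]],
  ],
  force=30,
)

```text
t: 1.7
ee_pos: [0.297, -0.3279, 0.3029]
tool_rot: [[0.0, -1.0, 0.001], [-1.0, -0.0, -0.001], [0.001, -0.001, -1.0]]
force: [1.4, -0.9, 0.2]
grip_width: 0.0942
```

Call:
jog_arm(
  commands=[
    [[-4.1,-2.8,0,0,0,0,1],[-4.1,-2.8,0,0,0,0,1],[-4.1,-2.8,0,0,0,0,1],[-4.1,-2.8,0,0,0,0,1],[-4.1,-2.8,0,0,0,0,1],[-4.1,-2.8,0,0,0,0,1],[-4.1,-2.8,0,0,0,0,1],[-4.1,-2.8,0,0,0,0,1]],
  ],
)

```text
t: 2.5
ee_pos: [0.5209, 0.0007, 0.3029]
tool_rot: [[0.001, -1.0, 0.001], [-1.0, -0.001, -0.0], [0.0, -0.001, -1.0]]
force: [0.2, -0.5, -0.8]
grip_width: 0.0942
```

Call:
jog_arm(
  commands=[
    [[-4.0,-2.8,0,0,0,0,1],[-4.0,-2.8,0,0,0,0,1],[-2.5,-2.0,0,0,0,0,1],[0,0,0,0,0,0,1],[0,0,0,0,0,0,1],[0,0,0,0,0,0,1],[0,0,0,0,0,0,1],[0,0,0,0,0,0,1]],
  ],
)

```text
t: 3.3
ee_pos: [0.5955, 0.1027, 0.3031]
tool_rot: [[-0.001, -1.0, 0.0], [-1.0, 0.001, -0.0], [0.0, -0.0, -1.0]]
force: [0.1, -0.4, 0.1]
grip_width: 0.0939
```

Call:
jog_arm(
  commands=[
    [[-0.7,-0.2,1.5,0,0,0,1],[0,0,3,0,0,0,1],[0,0,2.5,0,0,0,1],[0,0,1.5,0,0,0,1],[0,0,0,0,0,0,1],[0,0,0,0,0,0,-0.4],[0,0,0,0,0,0,-0.4],[0,0,0,0,0,0,-0.4]],
  ],
)

```text
t: 4.1
ee_pos: [0.5985, 0.1107, 0.219]
tool_rot: [[0.001, -1.0, 0.003], [-1.0, -0.001, 0.0], [-0.0, -0.003, -1.0]]
force: [0.8, -0.0, 1.1]
grip_width: 0.0733
```

```bash
cat > pk.py <<'E'
import sys
from h import *
a=sys.argv[1]; n,c0,c1,r0,r1=a.split(","); c0,c1,r0,r1=map(int,(c0,c1,r0,r1))
im,D=arm.grab_frame(n); cv2.imwrite(f"pics/{sys.argv[2]}_full.png",im); np.save(f"pics/{sys.argv[2]}.npy",D)
cv2.imwrite(f"pics/{sys.argv[2]}.png",cv2.resize(im[r0:r1,c0:c1],None,fx=3,fy=3,interpolation=cv2.INTER_CUBIC))
s=arm.sense(); print(s["t"],s["ee_pos"],s["grip_width"],s["force"])
E
python3 pk.py scene,260,460,150,330 p1
```

```text
4.15 [0.59842037 0.1107029  0.21881872] 0.06958728608240879 [ 0.52820359  0.18111194 -0.43867397]
```

View pics/p1.png

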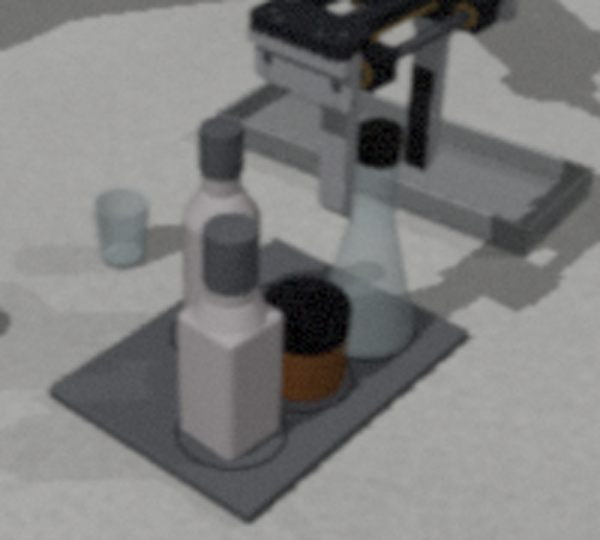

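The stopper (crop 380,140) sits between the two fingers (340,170 and 425,110). I'll close and lift.

Call:
jog_arm(
  commands=[
    [[0,0,0,0,0,0,-1],[0,0,0,0,0,0,-1],[0,0,0,0,0,0,-1],[0,0,0,0,0,0,-1],[0,0,0,0,0,0,-1],[0,0,0,0,0,0,-1],[0,0,0,0,0,0,-1],[0,0,0,0,0,0,-1]],
  ],
)

```text
t: 4.95
ee_pos: [0.5979, 0.1107, 0.2175]
tool_rot: [[0.001, -1.0, -0.0], [-1.0, -0.001, -0.0], [0.0, 0.0, -1.0]]
force: [-0.4, -0.7, 0.5]
grip_width: 0.0282
```

Call:
jog_arm(
  commands=[
    [[0,0,-0.2,0,0,0,-1],[0,0,-0.5,0,0,0,-1],[0,0,-1,0,0,0,-1],[0,0,-1.5,0,0,0,-1],[0,0,-1.5,0,0,0,-1],[0,0,-1.3,0,0,0,-1],[0,0,-1,0,0,0,-1],[0,0,-0.5,0,0,0,-1]],
  ],
)

```text
t: 5.75
ee_pos: [0.5983, 0.1108, 0.2942]
tool_rot: [[0.001, -1.0, 0.002], [-1.0, -0.001, 0.0], [-0.0, -0.002, -1.0]]
force: [-0.0, 0.4, -0.7]
grip_width: 0.0284
```

Call:
jog_arm(
  commands=[
    [[-0.8,0.9,0,0,0,0,-1],[-1.6,1.7,0,0,0,0,-1],[-2.4,2.6,0,0,0,0,-1],[-2.8,3.1,0,0,0,0,-1],[-2.8,3.1,0,0,0,0,-1],[-2.8,3.1,0,0,0,0,-1],[-2.4,2.6,0,0,0,0,-1],[-1.6,1.7,0,0,0,0,-1]],
  ],
)

```text
t: 6.55
ee_pos: [0.4051, 0.2842, 0.2919]
tool_rot: [[0.003, -1.0, -0.003], [-1.0, -0.003, -0.0], [0.0, 0.003, -1.0]]
force: [0.3, -0.4, -2.0]
grip_width: 0.0285
```

Call:
jog_arm(
  commands=[
    [[-1.2,1.2,0,0,0,0,-1],[-0.8,0.9,0,0,0,0,-1],[0,0,1,0,0,0,-1],[0,0,2,0,0,0,-1],[0,0,2,0,0,0,-1],[0,0,1,0,0,0,-1],[0,0,0.5,0,0,0,-1],[0,0,0,0,0,0,-1]],
  ],
)

```text
t: 7.35
ee_pos: [0.3888, 0.3022, 0.2269]
tool_rot: [[0.0, -1.0, -0.001], [-1.0, -0.0, -0.001], [0.001, 0.001, -1.0]]
force: [0.1, 0.7, -0.8]
grip_width: 0.0285
```

```bash
python3 pk.py scene,260,460,130,290 p2
```

```text
7.4 [0.38915326 0.30247991 0.22765065] 0.028040889289438754 [-0.3172613  -0.01478033 -0.334399  ]
```

View pics/p2.png

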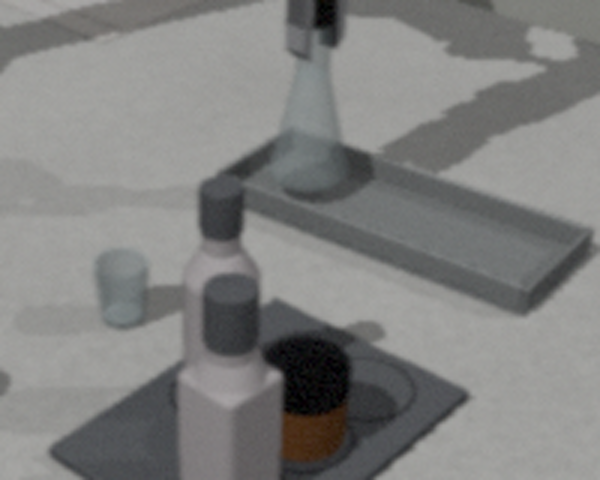

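The flask is held upright over the tray's near slot. Now I'll lower it and release.

Call:
jog_arm(
  commands=[
    [[0,0,0.5,0,0,0,-1],[0,0,0.4,0,0,0,-1],[0,0,0.3,0,0,0,-1],[0,0,0.1,0,0,0,-1],[0,0,0.1,0,0,0,-1],[0,0,0.1,0,0,0,-1],[0,0,0,0,0,0,-1],[0,0,0,0,0,0,-1]],
  ],
)

```text
t: 8.2
ee_pos: [0.3888, 0.3026, 0.2127]
tool_rot: [[0.001, -1.0, 0.0], [-1.0, -0.001, 0.0], [-0.0, -0.0, -1.0]]
force: [0.7, 0.5, -1.2]
grip_width: 0.0284
```

Call:
jog_arm(
  commands=[
    [[0,0,0.1,0,0,0,-1],[0,0,0,0,0,0,-1],[0,0,0,0,0,0,-1],[0,0,0,0,0,0,-1],[0,0,0,0,0,0,-1],[0,0,0,0,0,0,-1],[0,0,0,0,0,0,-1],[0,0,0,0,0,0,-1]],
  ],
)

```text
t: 9.0
ee_pos: [0.3891, 0.3027, 0.2125]
tool_rot: [[0.001, -1.0, 0.001], [-1.0, -0.001, 0.0], [-0.0, -0.001, -1.0]]
force: [-0.3, -1.7, 5.2]
grip_width: 0.0284
```

Call:
jog_arm(
  commands=[
    [[0,0,0,0,0,0,0.5],[0,0,0,0,0,0,0.5],[0,0,0,0,0,0,0.5],[0,0,0,0,0,0,0.5],[0,0,0,0,0,0,0.5],[0,0,-2,0,0,0,0.5],[0,0,-3.5,0,0,0,0.5],[0,0,-3.5,0,0,0,1]],
  ],
)

```text
t: 9.8
ee_pos: [0.3884, 0.3024, 0.3021]
tool_rot: [[0.001, -1.0, -0.002], [-1.0, -0.001, -0.001], [0.001, 0.002, -1.0]]
force: [0.3, 0.5, 0.3]
grip_width: 0.0756
```

Call:
jog_arm(
  commands=[
    [[2.6,-1.4,0,0,0,0,1],[4.0,-2.2,0,0,0,0,1],[4.2,-2.3,0,0,0,0,1],[4.2,-2.3,0,0,0,0,1],[4.2,-2.3,0,0,0,0,1],[4.2,-2.3,0,0,0,0,1],[2.2,-1.2,0,0,0,0,1],[0.6,-0.2,0,0,0,0,1]],
  ],
)

```text
t: 10.6
ee_pos: [0.5324, 0.0381, 0.3012]
tool_rot: [[-0.003, -1.0, 0.0], [-1.0, 0.003, -0.001], [0.001, -0.0, -1.0]]
force: [0.2, 0.6, 0.2]
grip_width: 0.0941
```

```bash
python3 pk.py scene,260,460,130,290 p3
```

```text
10.65 [0.53170308 0.03880288 0.3011999 ] 0.09372622888829991 [ 0.2156583  -1.46283009 -0.16703896]
```

View pics/p3.png

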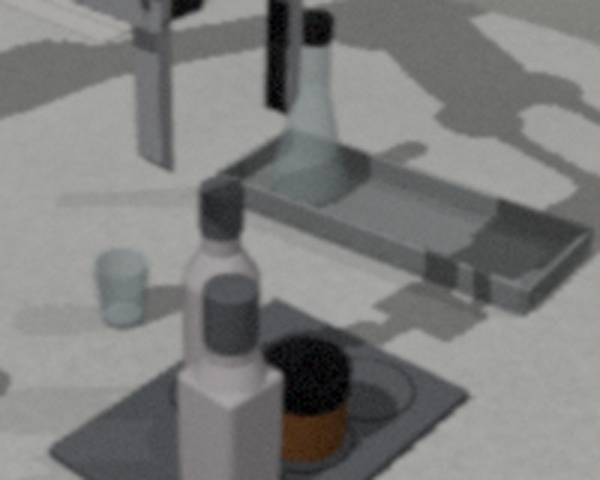

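The flask stands upright in the tray and the gripper is centred over the round bottle. Next: descend, grip, lift.

Call:
jog_arm(
  commands=[
    [[-0.1,0.1,1,0,0,0,1],[0,0,2,0,0,0,1],[0,0,2,0,0,0,1],[0,0,1.3,0,0,0,1],[0,0,0.5,0,0,0,1],[0,0,0,0,0,0,-1],[0,0,0,0,0,0,-1],[0,0,0,0,0,0,-1]],
  ],
)

```text
t: 11.45
ee_pos: [0.5303, 0.0421, 0.2345]
tool_rot: [[0.001, -1.0, 0.002], [-1.0, -0.001, -0.0], [0.0, -0.002, -1.0]]
force: [0.6, -0.8, -0.1]
grip_width: 0.0732
```

Call:
jog_arm(
  commands=[
    [[0,0,0,0,0,0,-1],[0,0,0,0,0,0,-1],[0,0,0,0,0,0,-1],[0,0,0,0,0,0,-1],[0,0,0,0,0,0,-1],[0,0,0,0,0,0,-1],[0,0,0,0,0,0,-1],[0,0,0,0,0,0,-1]],
  ],
)

```text
t: 12.25
ee_pos: [0.53, 0.0416, 0.2336]
tool_rot: [[0.001, -1.0, -0.0], [-1.0, -0.001, -0.0], [0.0, 0.0, -1.0]]
force: [0.3, -0.7, -0.1]
grip_width: 0.0274
```

Call:
jog_arm(
  commands=[
    [[0,0,-0.2,0,0,0,-1],[0,0,-0.5,0,0,0,-1],[0,0,-1,0,0,0,-1],[0,0,-1.5,0,0,0,-1],[0,0,-1.5,0,0,0,-1],[0,0,-1.3,0,0,0,-1],[0,0,-1,0,0,0,-1],[0,0,-0.5,0,0,0,-1]],
  ],
)

```text
t: 13.05
ee_pos: [0.5303, 0.0417, 0.3101]
tool_rot: [[0.001, -1.0, 0.002], [-1.0, -0.001, -0.0], [0.0, -0.002, -1.0]]
force: [0.1, -0.1, -2.2]
grip_width: 0.0275
```

Call:
jog_arm(
  commands=[
    [[-1,0.2,0,0,0,0,-1],[-2,0.4,0,0,0,0,-1],[-3,0.6,0,0,0,0,-1],[-4,0.8,0,0,0,0,-1],[-4,0.9,0,0,0,0,-1],[-4,0.9,0,0,0,0,-1],[-4,0.8,0,0,0,0,-1],[-2.5,0.5,0,0,0,0,-1]],
  ],
)

```text
t: 13.85
ee_pos: [0.477, 0.2898, 0.3078]
tool_rot: [[0.003, -1.0, -0.002], [-1.0, -0.003, 0.001], [-0.001, 0.002, -1.0]]
force: [-0.1, -0.8, -1.0]
grip_width: 0.0276
```

Call:
jog_arm(
  commands=[
    [[-1.5,0.3,0,0,0,0,-1],[-0.8,0.2,0,0,0,0,-1],[0,0,1,0,0,0,-1],[0,0,2,0,0,0,-1],[0,0,2,0,0,0,-1],[0,0,1.5,0,0,0,-1],[0,0,0.7,0,0,0,-1],[0,0,0.3,0,0,0,-1]],
  ],
)

```text
t: 14.65
ee_pos: [0.4737, 0.3084, 0.2325]
tool_rot: [[-0.001, -1.0, -0.002], [-1.0, 0.001, -0.001], [0.001, 0.002, -1.0]]
force: [0.2, 0.8, -1.5]
grip_width: 0.0276
```

Call:
jog_arm(
  commands=[
    [[0,0,0,0,0,0,-1],[0,0,0.2,0,0,0,-1],[0,0,0.1,0,0,0,-1],[0,0,0.1,0,0,0,-1],[0,0,0.1,0,0,0,-1],[0,0,0.05,0,0,0,-1],[0,0,0,0,0,0,-1],[0,0,0,0,0,0,-1]],
  ],
)

```text
t: 15.45
ee_pos: [0.4739, 0.3097, 0.2286]
tool_rot: [[0.001, -1.0, 0.001], [-1.0, -0.001, 0.0], [-0.0, -0.001, -1.0]]
force: [0.1, -1.0, 1.1]
grip_width: 0.0276
```

Call:
jog_arm(
  commands=[
    [[0,0,0,0,0,0,0.5],[0,0,0,0,0,0,0.5],[0,0,0,0,0,0,0.5],[0,0,0,0,0,0,0.5],[0,0,0,0,0,0,0.5],[0,0,-1.5,0,0,0,0.5],[0,0,-3,0,0,0,0.5],[0,0,-3,0,0,0,1]],
  ],
)

```text
t: 16.25
ee_pos: [0.4735, 0.3095, 0.3033]
tool_rot: [[0.001, -1.0, -0.002], [-1.0, -0.001, -0.001], [0.001, 0.002, -1.0]]
force: [0.2, -0.4, -0.3]
grip_width: 0.0755
```

Call:
jog_arm(
  commands=[
    [[2.4,-0.8,0,0,0,0,1],[4.0,-1.4,0,0,0,0,1],[4.5,-1.7,0,0,0,0,1],[4.5,-1.7,0,0,0,0,1],[4.5,-1.7,0,0,0,0,1],[4.5,-1.7,0,0,0,0,1],[4.5,-1.7,0,0,0,0,1],[3,-1.2,0,0,0,0,1]],
  ],
)

```text
t: 17.05
ee_pos: [0.5939, -0.0124, 0.3031]
tool_rot: [[-0.001, -1.0, 0.001], [-1.0, 0.001, -0.001], [0.001, -0.001, -1.0]]
force: [1.0, 0.6, 0.6]
grip_width: 0.094
```

Call:
jog_arm(
  commands=[
    [[1.5,-0.5,0,0,0,0,1],[0,0,0,0,0,0,1],[0,0,0,0,0,0,1],[0,0,0,0,0,0,1],[0,0,0,0,0,0,1],[0,0,0,0,0,0,1],[0,0,0,0,0,0,1],[0,0,0,0,0,0,1]],
  ],
)

```text
t: 17.85
ee_pos: [0.598, -0.0238, 0.3033]
tool_rot: [[0.001, -1.0, 0.0], [-1.0, -0.001, -0.0], [0.0, -0.0, -1.0]]
force: [-0.2, 0.4, -0.1]
grip_width: 0.094
```

Call:
jog_arm(
  commands=[
    [[0.2,-0.1,1.5,0,0,0,1],[0,0,2.4,0,0,0,1],[0,0,2.2,0,0,0,1],[0,0,1.5,0,0,0,1],[0,0,0.5,0,0,0,1],[0,0,0,0,0,0,-1],[0,0,0,0,0,0,-1],[0,0,0,0,0,0,-1]],
  ],
)

```text
t: 18.65
ee_pos: [0.5996, -0.0263, 0.2233]
tool_rot: [[0.001, -1.0, 0.002], [-1.0, -0.001, -0.0], [0.0, -0.002, -1.0]]
force: [-0.0, -0.3, 0.6]
grip_width: 0.0738
```

Call:
jog_arm(
  commands=[
    [[0,0,0,0,0,0,-1],[0,0,0,0,0,0,-1],[0,0,0,0,0,0,-1],[0,0,0,0,0,0,-1],[0,0,0,0,0,0,-1],[0,0,0,0,0,0,-1],[0,0,0,0,0,0,-1],[0,0,0,0,0,0,-1]],
  ],
)

```text
t: 19.45
ee_pos: [0.5991, -0.0262, 0.2221]
tool_rot: [[0.001, -1.0, -0.0], [-1.0, -0.001, -0.0], [0.0, 0.0, -1.0]]
force: [0.3, -0.7, -0.1]
grip_width: 0.0314
```

Call:
jog_arm(
  commands=[
    [[0,0,-0.2,0,0,0,-1],[0,0,-0.5,0,0,0,-1],[0,0,-1,0,0,0,-1],[0,0,-1.8,0,0,0,-1],[0,0,-2,0,0,0,-1],[0,0,-2,0,0,0,-1],[0,0,-2,0,0,0,-1],[0,0,-1,0,0,0,-1]],
  ],
)

```text
t: 20.25
ee_pos: [0.5997, -0.0263, 0.3299]
tool_rot: [[0.001, -1.0, 0.004], [-1.0, -0.001, -0.001], [0.001, -0.004, -1.0]]
force: [0.8, 0.9, -1.7]
grip_width: 0.0314
```

```bash
python3 pk.py scene,260,460,130,290 p4
```

```text
20.3 [ 0.60001358 -0.02639864  0.33079108] 0.03160934636975202 [ 0.40213697 -0.17100037 -0.93279847]
```

View pics/p4.png

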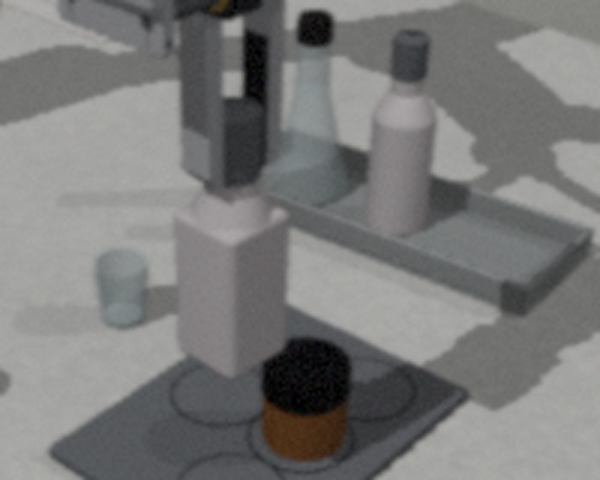

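The square bottle is held upright with its foot clear above the jar, and the flask and round bottle stand in the tray. Next I'll carry it to the far slot.

Call:
jog_arm(
  commands=[
    [[-1,0.1,0,0,0,0,-1],[-2,0.2,0,0,0,0,-1],[-3,0.4,0,0,0,0,-1],[-4,0.5,0,0,0,0,-1],[-4,0.5,0,0,0,0,-1],[-4,0.5,0,0,0,0,-1],[-4,0.5,0,0,0,0,-1],[-4,0.5,0,0,0,0,-1]],
  ],
)

```text
t: 21.1
ee_pos: [0.5655, 0.2358, 0.3256]
tool_rot: [[0.001, -1.0, -0.003], [-1.0, -0.001, -0.0], [0.0, 0.003, -1.0]]
force: [0.1, -0.3, -1.9]
grip_width: 0.0314
```

Call:
jog_arm(
  commands=[
    [[-3.5,0.4,0,0,0,0,-1],[-2.5,0.3,0,0,0,0,-1],[-1.6,0.1,0,0,0,0,-1],[-0.8,0.1,0,0,0,0,-1],[0,0,1,0,0,0,-1],[0,0,2,0,0,0,-1],[0,0,2.5,0,0,0,-1],[0,0,2,0,0,0,-1]],
  ],
)

```text
t: 21.9
ee_pos: [0.5575, 0.3158, 0.2501]
tool_rot: [[-0.001, -1.0, -0.002], [-1.0, 0.001, -0.002], [0.002, 0.002, -1.0]]
force: [0.3, 0.4, -2.0]
grip_width: 0.0318
```

Call:
jog_arm(
  commands=[
    [[0,0,1.5,0,0,0,-1],[0,0,1,0,0,0,-1],[0,0,0.5,0,0,0,-1],[0,0,0.2,0,0,0,-1],[0,0,0.1,0,0,0,-1],[0,0,0.1,0,0,0,-1],[0,0,0,0,0,0,-1],[0,0,0,0,0,0,-1]],
  ],
)

```text
t: 22.7
ee_pos: [0.5579, 0.3179, 0.2186]
tool_rot: [[0.001, -1.0, 0.001], [-1.0, -0.001, 0.0], [-0.0, -0.001, -1.0]]
force: [-0.0, 0.3, -2.3]
grip_width: 0.0314
```

Call:
jog_arm(
  commands=[
    [[0,0,0.05,0,0,0,-1],[0,0,0.05,0,0,0,-1],[0,0,0.05,0,0,0,-1],[0,0,0,0,0,0,-1],[0,0,0,0,0,0,-1],[0,0,0,0,0,0,-1],[0,0,0,0,0,0,-1],[0,0,0,0,0,0,-1]],
  ],
)

```text
t: 23.5
ee_pos: [0.5579, 0.3178, 0.2171]
tool_rot: [[0.001, -1.0, 0.001], [-1.0, -0.001, 0.0], [-0.0, -0.001, -1.0]]
force: [0.0, -0.4, 4.1]
grip_width: 0.0315
```

Call:
jog_arm(
  commands=[
    [[0,0,0,0,0,0,0.5],[0,0,0,0,0,0,0.5],[0,0,0,0,0,0,0.5],[0,0,0,0,0,0,0.5],[0,0,0,0,0,0,0.5],[0,0,-1.5,0,0,0,0.5],[0,0,-3.5,0,0,0,0.5],[0,0,-3.5,0,0,0,1]],
  ],
)

```text
t: 24.3
ee_pos: [0.5574, 0.3176, 0.3017]
tool_rot: [[0.001, -1.0, -0.002], [-1.0, -0.001, -0.001], [0.001, 0.002, -1.0]]
force: [0.8, -0.4, -0.1]
grip_width: 0.0753
```

Call:
jog_arm(
  commands=[
    [[2.5,-0.4,0,0,0,0,1],[4.0,-0.6,0,0,0,0,1],[4.5,-0.6,0,0,0,0,1],[4.5,-0.7,0,0,0,0,1],[4.5,-0.7,0,0,0,0,1],[4.0,-0.6,0,0,0,0,1],[2.4,-0.3,0,0,0,0,1],[0.9,-0.1,0,0,0,0,1]],
  ],
)

```text
t: 25.1
ee_pos: [0.5982, 0.0423, 0.3016]
tool_rot: [[-0.002, -1.0, -0.0], [-1.0, 0.002, -0.001], [0.001, 0.0, -1.0]]
force: [0.5, 0.1, 0.4]
grip_width: 0.094
```

```bash
python3 pk.py scene,260,460,130,290 p5
```

```text
25.15 [0.59829776 0.04231637 0.30155112] 0.09363968950301194 [-0.55930677 -0.94156664  0.20361792]
```

View pics/p5.png

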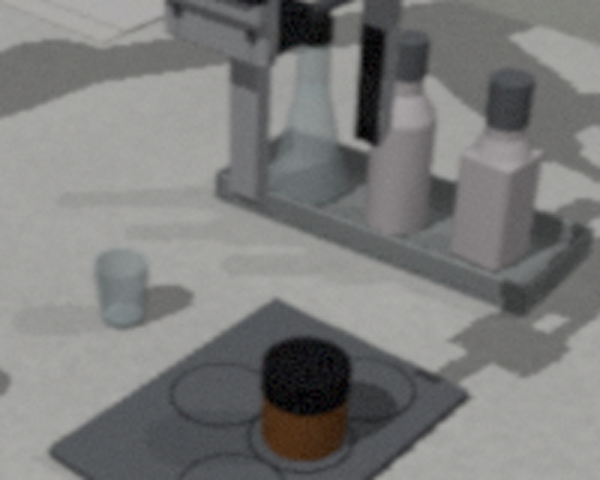

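All three stand upright in the tray and the jar is free. Now I'll grip the jar.

Call:
jog_arm(
  commands=[
    [[-0.2,0,1.5,0,0,0,1],[0,0,3,0,0,0,1],[0,0,3.5,0,0,0,1],[0,0,3.5,0,0,0,1],[0,0,2.5,0,0,0,1],[0,0,1.8,0,0,0,1],[0,0,1,0,0,0,1],[0,0,0,0,0,0,1]],
  ],
)

```text
t: 25.95
ee_pos: [0.5972, 0.0479, 0.1324]
tool_rot: [[0.002, -1.0, -0.003], [-1.0, -0.002, 0.0], [-0.0, 0.003, -1.0]]
force: [0.3, 0.1, -0.4]
grip_width: 0.0942
```

Call:
jog_arm(
  commands=[
    [[0,0,0,0,0,0,-1],[0,0,0,0,0,0,-1],[0,0,0,0,0,0,-1],[0,0,0,0,0,0,-1],[0,0,0,0,0,0,-1],[0,0,0,0,0,0,-1],[0,0,0,0,0,0,-1],[0,0,0,0,0,0,-1]],
  ],
)

```text
t: 26.75
ee_pos: [0.5982, 0.0464, 0.1342]
tool_rot: [[0.001, -1.0, 0.001], [-1.0, -0.001, -0.001], [0.001, -0.001, -1.0]]
force: [-0.1, -1.3, 4.2]
grip_width: 0.0556
```

Call:
jog_arm(
  commands=[
    [[0,0,-0.2,0,0,0,-1],[0,0,-0.5,0,0,0,-1],[0,0,-1,0,0,0,-1],[0,0,-1.8,0,0,0,-1],[0,0,-2,0,0,0,-1],[0,0,-2,0,0,0,-1],[0,0,-1.5,0,0,0,-1],[0,0,-1,0,0,0,-1]],
  ],
)

```text
t: 27.55
ee_pos: [0.5984, 0.0469, 0.2355]
tool_rot: [[0.001, -1.0, 0.002], [-1.0, -0.001, 0.0], [-0.0, -0.002, -1.0]]
force: [-0.4, -0.4, -1.8]
grip_width: 0.0554
```

Call:
jog_arm(
  commands=[
    [[1,0.4,0,0,0,0,-1],[2,0.8,0,0,0,0,-1],[3,1.2,0,0,0,0,-1],[4,1.5,0,0,0,0,-1],[4,1.6,0,0,0,0,-1],[4,1.6,0,0,0,0,-1],[4,1.6,0,0,0,0,-1],[4,1.6,0,0,0,0,-1]],
  ],
)

```text
t: 28.35
ee_pos: [0.4933, -0.2149, 0.2328]
tool_rot: [[0.001, -1.0, -0.002], [-1.0, -0.001, 0.001], [-0.001, 0.002, -1.0]]
force: [0.6, 0.2, -2.7]
grip_width: 0.0554
```

Call:
jog_arm(
  commands=[
    [[3.5,1.3,0,0,0,0,-1],[2.5,1,0,0,0,0,-1],[1.6,0.5,0,0,0,0,-1],[0.8,0.3,0,0,0,0,-1],[0,0,1,0,0,0,-1],[0,0,2,0,0,0,-1],[0,0,2,0,0,0,-1],[0,0,2,0,0,0,-1]],
  ],
)

```text
t: 29.15
ee_pos: [0.4645, -0.2955, 0.1622]
tool_rot: [[0.002, -1.0, -0.0], [-1.0, -0.002, 0.001], [-0.001, 0.0, -1.0]]
force: [-0.3, -0.2, -2.5]
grip_width: 0.0553
```

Call:
jog_arm(
  commands=[
    [[0,0,1.2,0,0,0,-1],[0,0,0.8,0,0,0,-1],[0,0,0.5,0,0,0,-1],[0,0,0.2,0,0,0,-1],[0,0,0.1,0,0,0,-1],[0,0,0,0,0,0,-1],[0,0,0,0,0,0,-1],[0,0,0,0,0,0,-1]],
  ],
)

```text
t: 29.95
ee_pos: [0.4644, -0.2975, 0.1361]
tool_rot: [[0.001, -1.0, 0.001], [-1.0, -0.001, -0.001], [0.001, -0.001, -1.0]]
force: [0.5, 1.4, -1.6]
grip_width: 0.0558
```

```bash
python3 pk.py scene,80,280,230,390 p6
```

```text
30.0 [ 0.4643529  -0.297517    0.13603084] 0.05500343822454644 [ 0.1526568   1.03303346 -2.46640136]
```

View pics/p6.png

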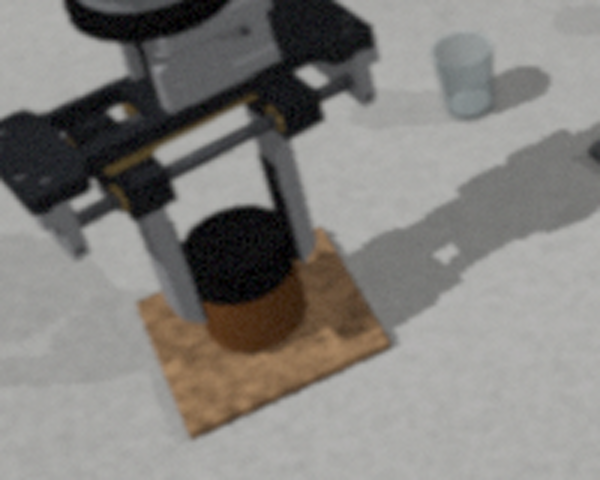

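The jar hangs just above the pad, centred on it. Lowering slowly.

Call:
jog_arm(
  commands=[
    [[0,0,0.1,0,0,0,-1],[0,0,0.1,0,0,0,-1],[0,0,0.1,0,0,0,-1],[0,0,0.05,0,0,0,-1],[0,0,0.05,0,0,0,-1],[0,0,0,0,0,0,-1],[0,0,0,0,0,0,-1],[0,0,0,0,0,0,-1]],
  ],
)

```text
t: 30.8
ee_pos: [0.4642, -0.2973, 0.1321]
tool_rot: [[0.001, -1.0, 0.0], [-1.0, -0.001, -0.0], [0.0, -0.0, -1.0]]
force: [-2.2, 1.4, 5.8]
grip_width: 0.0555
```

Call:
jog_arm(
  commands=[
    [[0,0,0,0,0,0,0.9],[0,0,0,0,0,0,0.9],[0,0,0,0,0,0,0.9],[0,0,0,0,0,0,0.9],[0,0,0,0,0,0,0.9],[0,0,-2,0,0,0,1],[0,0,-4,0,0,0,1],[0,0,-5,0,0,0,1]],
  ],
)

```text
t: 31.6
ee_pos: [0.4633, -0.2966, 0.241]
tool_rot: [[0.001, -1.0, -0.004], [-1.0, -0.001, 0.003], [-0.003, 0.004, -1.0]]
force: [0.7, -1.2, -0.5]
grip_width: 0.0942
```

Call:
jog_arm(
  commands=[
    [[0,0,-4.5,0,0,0,1],[-1.5,-0.2,-1.5,0,0,0,1],[-4,-0.6,0,0,0,0,1],[-4.8,-0.7,0,0,0,0,1],[-4.8,-0.7,0,0,0,0,1],[-4.8,-0.7,0,0,0,0,1],[-4.8,-0.7,0,0,0,0,1],[-4.8,-0.7,0,0,0,0,1]],
  ],
)

```text
t: 32.4
ee_pos: [0.5069, -0.0004, 0.3018]
tool_rot: [[0.001, -1.0, 0.001], [-1.0, -0.001, -0.0], [0.0, -0.001, -1.0]]
force: [0.7, -0.3, -0.6]
grip_width: 0.0941
```

```bash
cat > chk.py <<'E'
import sys
from h import *
np.set_printoptions(precision=4,suppress=True)
for n in("scene","top"):
    im,D=arm.grab_frame(n); cv2.imwrite(f"pics/{sys.argv[1]}_{n}.png",im); W=cloud(n,D)
    for nm,x,y,r,h in(("jar",.464,-.297,.06,.068),("fl_t",.389,.3025,.03,.16),("rd_t",.474,.31,.03,.165),("sq_t",.558,.318,.03,.155),
      ("fl_s",.597,.111,.03,.165),("rd_s",.531,.041,.03,.17),("sq_s",.601,-.025,.03,.16),("bk_a",.406,.067,.04,.05),("bk_b",.387,-.095,.04,.05)):
        q=W[(np.hypot(W[...,0]-x,W[...,1]-y)<r)&(abs(W[...,2]-h)<.008)]
        if len(q)>30: print(n,nm,len(q),"z",np.percentile(q[:,2],90),"mid",(q.min(0)+q.max(0))[:2]/2,"ext",np.ptp(q,axis=0)[:2])
E
python3 chk.py k1
```

```text
scene jar 777 z 0.06812425761703686 mid [ 0.4651 -0.2976] ext [0.0574 0.055 ]
scene fl_t 77 z 0.15926120572770938 mid [0.3901 0.3012] ext [0.0277 0.0295]
scene rd_t 80 z 0.16436997168248477 mid [0.4753 0.3083] ext [0.0277 0.0285]
scene sq_t 113 z 0.1546352179657531 mid [0.5588 0.3171] ext [0.0309 0.0334]
scene bk_a 127 z 0.04930807705046888 mid [0.4078 0.0671] ext [0.0435 0.0428]
scene bk_b 161 z 0.0495938777390408 mid [ 0.3873 -0.0963] ext [0.043  0.0407]
top jar 728 z 0.06923361999588869 mid [ 0.4639 -0.2963] ext [0.054  0.0544]
top fl_t 247 z 0.1608613337023579 mid [0.3878 0.3017] ext [0.0278 0.0281]
top rd_t 238 z 0.16619647466836857 mid [0.4744 0.3086] ext [0.0266 0.0275]
top sq_t 296 z 0.15615982334452824 mid [0.5571 0.3174] ext [0.0305 0.0311]
top bk_a 122 z 0.05124695841630173 mid [0.4067 0.0672] ext [0.0393 0.0394]
```

The jar is within about 1 mm of the pad centre and all heights fit. Next I'll return the square bottle, then the round bottle and the flask.

Call:
jog_arm(
  commands=[
    [[-3,-0.5,0,0,0,0,1],[-4.8,-0.8,0,0,0,0,1],[-4.8,-0.8,0,0,0,0,1],[-4.8,-0.8,0,0,0,0,1],[-4.8,-0.8,0,0,0,0,1],[-4.8,-0.7,0,0,0,0,1],[-3.2,-0.5,0,0,0,0,1],[-1,-0.2,0,0,0,0,1]],
  ],
)

```text
t: 33.3
ee_pos: [0.5582, 0.3122, 0.3009]
tool_rot: [[0.004, -1.0, -0.0], [-1.0, -0.004, 0.0], [-0.0, 0.0, -1.0]]
force: [-0.8, -0.2, -1.0]
grip_width: 0.0938
```

Call:
jog_arm(
  commands=[
    [[0,0,0,0,0,0,0.6],[0,0,0,0,0,0,0.6],[0,0,0,0,0,0,0.6],[0,0,0,0,0,0,0.6],[0,0,0,0,0,0,0.6],[0,0,0,0,0,0,0.6],[0,0,0,0,0,0,0.6],[0,0,0,0,0,0,0.6]],
  ],
)

```text
t: 34.1
ee_pos: [0.5578, 0.3096, 0.3017]
tool_rot: [[0.001, -1.0, 0.0], [-1.0, -0.001, -0.0], [0.0, -0.0, -1.0]]
force: [-0.9, 0.0, -0.5]
grip_width: 0.0751
```

Call:
jog_arm(
  commands=[
    [[-0.8,0,1,0,0,0,0.6],[0,0,2.5,0,0,0,0.6],[0,0,2.5,0,0,0,0.6],[0,0,1.7,0,0,0,0.6],[0,0,0.7,0,0,0,0.6],[0,0,0,0,0,0,0.6],[0,0,0,0,0,0,-1],[0,0,0,0,0,0,-1]],
  ],
)

```text
t: 34.9
ee_pos: [0.5584, 0.3181, 0.2188]
tool_rot: [[0.001, -1.0, 0.002], [-1.0, -0.001, 0.001], [-0.001, -0.002, -1.0]]
force: [-0.1, -0.9, 0.5]
grip_width: 0.0627
```

Call:
jog_arm(
  commands=[
    [[0,0,0,0,0,0,-1],[0,0,0,0,0,0,-1],[0,0,0,0,0,0,-1],[0,0,0,0,0,0,-1],[0,0,0,0,0,0,-1],[0,0,0,0,0,0,-1],[0,0,0,0,0,0,-1],[0,0,0,0,0,0,-1]],
  ],
)

```text
t: 35.7
ee_pos: [0.5579, 0.3178, 0.2178]
tool_rot: [[0.001, -1.0, 0.0], [-1.0, -0.001, 0.0], [-0.0, -0.0, -1.0]]
force: [-0.3, -0.8, 1.2]
grip_width: 0.0316
```

Call:
jog_arm(
  commands=[
    [[0,0,-0.2,0,0,0,-1],[0,0,-0.5,0,0,0,-1],[0,0,-1,0,0,0,-1],[0,0,-1.5,0,0,0,-1],[0,0,-1.8,0,0,0,-1],[0,0,-1.5,0,0,0,-1],[0,0,-1,0,0,0,-1],[0,0,-0.5,0,0,0,-1]],
  ],
)

```text
t: 36.5
ee_pos: [0.5581, 0.3179, 0.2991]
tool_rot: [[0.001, -1.0, 0.002], [-1.0, -0.001, 0.001], [-0.001, -0.002, -1.0]]
force: [0.1, -0.4, -2.2]
grip_width: 0.0317
```

Call:
jog_arm(
  commands=[
    [[1,-0.1,0,0,0,0,-1],[2,-0.2,0,0,0,0,-1],[3,-0.4,0,0,0,0,-1],[4,-0.5,0,0,0,0,-1],[4,-0.5,0,0,0,0,-1],[4,-0.5,0,0,0,0,-1],[4,-0.5,0,0,0,0,-1],[4,-0.5,0,0,0,0,-1]],
  ],
)

```text
t: 37.3
ee_pos: [0.5893, 0.0555, 0.2967]
tool_rot: [[0.001, -1.0, -0.002], [-1.0, -0.001, -0.001], [0.001, 0.002, -1.0]]
force: [1.4, 0.3, -1.4]
grip_width: 0.0316
```

Call:
jog_arm(
  commands=[
    [[3.5,-0.4,0,0,0,0,-1],[2.5,-0.3,0,0,0,0,-1],[1.6,-0.2,0,0,0,0,-1],[0.7,-0.1,0,0,0,0,-1],[0,0,1,0,0,0,-1],[0,0,2,0,0,0,-1],[0,0,2,0,0,0,-1],[0,0,1,0,0,0,-1]],
  ],
)

```text
t: 38.1
ee_pos: [0.5987, -0.0236, 0.2351]
tool_rot: [[0.002, -1.0, -0.004], [-1.0, -0.002, 0.001], [-0.001, 0.004, -1.0]]
force: [-0.1, -0.5, -2.2]
grip_width: 0.0315
```

Call:
jog_arm(
  commands=[
    [[0,0,0.6,0,0,0,-1],[0,0,0.3,0,0,0,-1],[0,0,0.2,0,0,0,-1],[0,0,0,0,0,0,-1],[0,0,0,0,0,0,-1],[0,0,0,0,0,0,-1],[0,0,0,0,0,0,-1],[0,0,0,0,0,0,-1]],
  ],
)

```text
t: 38.9
ee_pos: [0.6001, -0.0253, 0.2268]
tool_rot: [[0.001, -1.0, 0.0], [-1.0, -0.001, -0.0], [0.0, -0.0, -1.0]]
force: [-1.1, -0.3, -2.1]
grip_width: 0.0312
```

```bash
python3 pk.py scene,260,460,170,330 p7
```

```text
38.95 [ 0.60008996 -0.02531662  0.22682703] 0.031612420862512584 [ 0.17883742  0.41683382 -2.02559116]
```

View pics/p7.png

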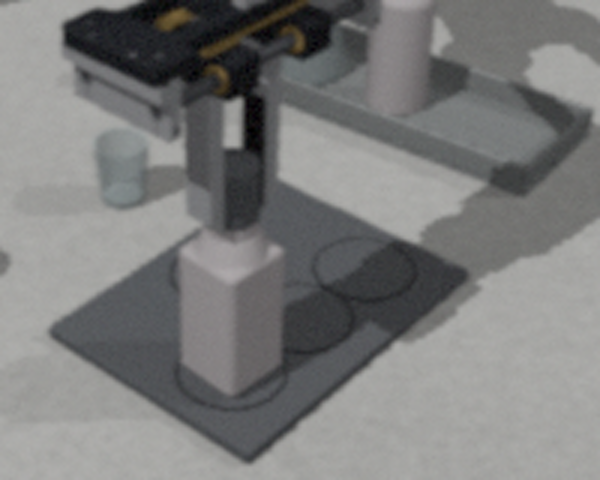

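The square bottle is just above its circle and centred on it. Before releasing, I'll check the visible empty circles numerically against my predicted centres.

```bash
python3 - <<'E'
from h import *
from scipy.optimize import minimize
im=cv2.GaussianBlur(cv2.imread("pics/p7_full.png"),(3,3),0).astype(np.float32).mean(-1)
bg=cv2.medianBlur(im.astype(np.uint8),11).astype(np.float32); d=bg-im
f,cx,cy,R,t=cam("scene"); a=np.linspace(0,2*np.pi,180)
for nm,x,y in(("flask",.5976,.1115),("jar",.5995,.0436)):
    def sc(p):
        X=np.stack([p[0]+.0345*np.cos(a),p[1]+.0345*np.sin(a),0*a+.0095],1)@R.T+t
        uv=(X[:,:2]/X[:,2:]*f+[cx,cy]).astype(np.float32)
        return cv2.remap(d,uv[:,0],uv[:,1],cv2.INTER_LINEAR).mean()
    b=max((sc((x+i*.0005,y+j*.0005)),i*.5,j*.5) for i in range(-14,15) for j in range(-14,15)); print(nm,"score",b[0],"at 0:",sc((x,y)),"offset mm",b[1:])
E
```

```text
flask score 7.643269 at 0: 6.8393717 offset mm (-1.5, -1.0)
jar score 3.9992042 at 0: 3.002666 offset mm (-3.0, -1.0)
```

Call:
jog_arm(
  commands=[
    [[0,0,0.1,0,0,0,-1],[0,0,0.1,0,0,0,-1],[0,0,0.1,0,0,0,-1],[0,0,0.05,0,0,0,-1],[0,0,0.05,0,0,0,-1],[0,0,0,0,0,0,-1],[0,0,0,0,0,0,-1],[0,0,0,0,0,0,-1]],
  ],
)

```text
t: 39.75
ee_pos: [0.6, -0.0252, 0.2228]
tool_rot: [[0.001, -1.0, 0.0], [-1.0, -0.001, -0.0], [0.0, -0.0, -1.0]]
force: [-0.4, 0.6, 0.5]
grip_width: 0.0314
```

Call:
jog_arm(
  commands=[
    [[0,0,0.05,0,0,0,-1],[0,0,0,0,0,0,0.5],[0,0,0,0,0,0,0.5],[0,0,0,0,0,0,0.5],[0,0,0,0,0,0,0.5],[0,0,0,0,0,0,0.5],[0,0,-2,0,0,0,0.5],[0,0,-3,0,0,0,0.5]],
  ],
)

```text
t: 40.55
ee_pos: [0.599, -0.0251, 0.2706]
tool_rot: [[0.001, -1.0, -0.005], [-1.0, -0.001, 0.001], [-0.001, 0.005, -1.0]]
force: [1.2, 0.1, -0.5]
grip_width: 0.0703
```

Call:
jog_arm(
  commands=[
    [[0,0,-3,0,0,0,0.6],[-3,1.2,0,0,0,0,0.6],[-4.5,1.7,0,0,0,0,0.6],[-4.5,1.7,0,0,0,0,0.6],[-4.5,1.7,0,0,0,0,0.6],[-4.5,1.7,0,0,0,0,0.6],[-4.5,1.7,0,0,0,0,0.6],[-4.5,1.7,0,0,0,0,0.6]],
  ],
)

```text
t: 41.35
ee_pos: [0.4849, 0.2763, 0.3023]
tool_rot: [[0.001, -1.0, 0.001], [-1.0, -0.001, 0.0], [-0.0, -0.001, -1.0]]
force: [1.2, -0.0, 0.5]
grip_width: 0.0749
```

Call:
jog_arm(
  commands=[
    [[-2.5,0.9,0,0,0,0,0.6],[-0.9,0.3,0,0,0,0,0.6],[0,0,0,0,0,0,0.6],[0,0,0,0,0,0,0.6],[0,0,0,0,0,0,0.6],[0,0,0,0,0,0,0.6],[0,0,0,0,0,0,0.6],[0,0,0,0,0,0,0.6]],
  ],
)

```text
t: 42.15
ee_pos: [0.4741, 0.3081, 0.3022]
tool_rot: [[-0.0, -1.0, 0.0], [-1.0, 0.0, -0.0], [0.0, -0.0, -1.0]]
force: [-0.8, -0.1, 0.6]
grip_width: 0.0752
```

Call:
jog_arm(
  commands=[
    [[-0.1,0,1,0,0,0,0.6],[0,0,2,0,0,0,0.6],[0,0,2,0,0,0,0.6],[0,0,1.6,0,0,0,0.6],[0,0,0.7,0,0,0,0.6],[0,0,0,0,0,0,0.6],[0,0,0,0,0,0,-1],[0,0,0,0,0,0,-1]],
  ],
)

```text
t: 42.95
ee_pos: [0.4743, 0.3099, 0.23]
tool_rot: [[0.001, -1.0, 0.002], [-1.0, -0.001, 0.001], [-0.001, -0.002, -1.0]]
force: [0.0, -0.2, -1.0]
grip_width: 0.0626
```

Call:
jog_arm(
  commands=[
    [[0,0,0,0,0,0,-1],[0,0,0,0,0,0,-1],[0,0,0,0,0,0,-1],[0,0,0,0,0,0,-1],[0,0,0,0,0,0,-1],[0,0,0,0,0,0,-1],[0,0,0,0,0,0,-1],[0,0,0,0,0,0,-1]],
  ],
)

```text
t: 43.75
ee_pos: [0.4738, 0.3096, 0.2292]
tool_rot: [[0.001, -1.0, 0.0], [-1.0, -0.001, -0.0], [0.0, -0.0, -1.0]]
force: [-0.4, -0.1, 2.3]
grip_width: 0.0278
```

Call:
jog_arm(
  commands=[
    [[0,0,-0.2,0,0,0,-1],[0,0,-0.5,0,0,0,-1],[0,0,-1,0,0,0,-1],[0,0,-1.5,0,0,0,-1],[0,0,-1.8,0,0,0,-1],[0,0,-1.5,0,0,0,-1],[0,0,-1,0,0,0,-1],[0,0,-0.5,0,0,0,-1]],
  ],
)

```text
t: 44.55
ee_pos: [0.4741, 0.3098, 0.3105]
tool_rot: [[0.001, -1.0, 0.002], [-1.0, -0.001, 0.001], [-0.001, -0.002, -1.0]]
force: [-0.2, 0.8, -1.8]
grip_width: 0.0275
```

Call:
jog_arm(
  commands=[
    [[1,-0.2,0,0,0,0,-1],[2,-0.4,0,0,0,0,-1],[3,-0.7,0,0,0,0,-1],[4,-0.9,0,0,0,0,-1],[4,-0.9,0,0,0,0,-1],[4,-0.8,0,0,0,0,-1],[4,-0.8,0,0,0,0,-1],[2.5,-0.5,0,0,0,0,-1]],
  ],
)

```text
t: 45.35
ee_pos: [0.5257, 0.0613, 0.3082]
tool_rot: [[-0.001, -1.0, -0.002], [-1.0, 0.001, -0.002], [0.002, 0.002, -1.0]]
force: [-0.3, 0.5, -2.2]
grip_width: 0.0278
```

Call:
jog_arm(
  commands=[
    [[1.5,-0.3,0,0,0,0,-1],[0.8,-0.2,0,0,0,0,-1],[0,0,1,0,0,0,-1],[0,0,2,0,0,0,-1],[0,0,2,0,0,0,-1],[0,0,1.2,0,0,0,-1],[0,0,0.6,0,0,0,-1],[0,0,0.3,0,0,0,-1]],
  ],
)

```text
t: 46.15
ee_pos: [0.5308, 0.0424, 0.2375]
tool_rot: [[0.002, -1.0, -0.001], [-1.0, -0.002, 0.0], [-0.0, 0.001, -1.0]]
force: [-0.8, -0.2, -2.6]
grip_width: 0.0274
```

Call:
jog_arm(
  commands=[
    [[0,0,0,0,0,0,-1],[0,0,0.1,0,0,0,-1],[0,0,0.1,0,0,0,-1],[0,0,0.1,0,0,0,-1],[0,0,0.05,0,0,0,-1],[0,0,0.05,0,0,0,-1],[0,0,0,0,0,0,-1],[0,0,0,0,0,0,-1]],
  ],
)

```text
t: 46.95
ee_pos: [0.5311, 0.0416, 0.2342]
tool_rot: [[0.001, -1.0, 0.0], [-1.0, -0.001, -0.0], [0.0, -0.0, -1.0]]
force: [1.0, -0.0, -1.3]
grip_width: 0.0276
```

Call:
jog_arm(
  commands=[
    [[0,0,0.05,0,0,0,-1],[0,0,0.05,0,0,0,-1],[0,0,0,0,0,0,-1],[0,0,0,0,0,0,-1],[0,0,0,0,0,0,-1],[0,0,0,0,0,0,-1],[0,0,0,0,0,0,-1],[0,0,0,0,0,0,-1]],
  ],
)

```text
t: 47.75
ee_pos: [0.5312, 0.0417, 0.2342]
tool_rot: [[0.001, -1.0, 0.001], [-1.0, -0.001, -0.0], [0.0, -0.001, -1.0]]
force: [-1.1, -0.3, 4.3]
grip_width: 0.0275
```

Call:
jog_arm(
  commands=[
    [[0,0,0,0,0,0,0.5],[0,0,0,0,0,0,0.5],[0,0,0,0,0,0,0.5],[0,0,0,0,0,0,0.5],[0,0,0,0,0,0,0.5],[0,0,-1.5,0,0,0,0.5],[0,0,-3,0,0,0,0.5],[0,0,-2.5,0,0,0,0.5]],
  ],
)

```text
t: 48.55
ee_pos: [0.531, 0.0417, 0.3039]
tool_rot: [[0.001, -1.0, -0.0], [-1.0, -0.001, -0.0], [0.0, 0.0, -1.0]]
force: [0.8, -0.8, 0.1]
grip_width: 0.071
```

Call:
jog_arm(
  commands=[
    [[-2.6,1.4,0,0,0,0,0.6],[-4.0,2.2,0,0,0,0,0.6],[-4.2,2.3,0,0,0,0,0.6],[-4.2,2.3,0,0,0,0,0.6],[-4.2,2.3,0,0,0,0,0.6],[-4.0,2.3,0,0,0,0,0.6],[-2.2,1.2,0,0,0,0,0.6],[-0.6,0.2,0,0,0,0,0.6]],
  ],
)

```text
t: 49.35
ee_pos: [0.3872, 0.3036, 0.3032]
tool_rot: [[0.005, -1.0, -0.0], [-1.0, -0.005, 0.001], [-0.001, 0.0, -1.0]]
force: [0.4, -0.5, 0.9]
grip_width: 0.0752
```

```bash
python3 chk.py k2; python3 pk.py scene,260,460,130,290 p8
```

```text
scene jar 776 z 0.0680797031580509 mid [ 0.4659 -0.2977] ext [0.0567 0.0554]
scene fl_t 77 z 0.15940794039303777 mid [0.3896 0.3012] ext [0.0287 0.0303]
scene rd_s 132 z 0.16973385632843593 mid [0.5334 0.0408] ext [0.0278 0.029 ]
scene sq_s 219 z 0.15960373220785418 mid [ 0.601  -0.0257] ext [0.0314 0.0328]
scene bk_a 133 z 0.04910704670051696 mid [0.408  0.0663] ext [0.0408 0.0422]
scene bk_b 159 z 0.049663132256727936 mid [ 0.3873 -0.0962] ext [0.0445 0.0407]
top jar 728 z 0.06943701965969912 mid [ 0.4639 -0.2963] ext [0.0539 0.0546]
top rd_s 218 z 0.1712930791853734 mid [0.5316 0.0414] ext [0.0267 0.025 ]
top sq_s 282 z 0.16111711191360284 mid [ 0.5994 -0.0247] ext [0.0315 0.0304]
top bk_a 121 z 0.051735334538575664 mid [0.4067 0.0672] ext [0.0393 0.0394]
top bk_b 129 z 0.05157687346853511 mid [ 0.3873 -0.0944] ext [0.0394 0.0399]
49.5 [0.38914864 0.30125457 0.30303519] 0.07505449594569576 [ 0.32502673 -1.1234066  -0.12567721]
```

View pics/p8.png

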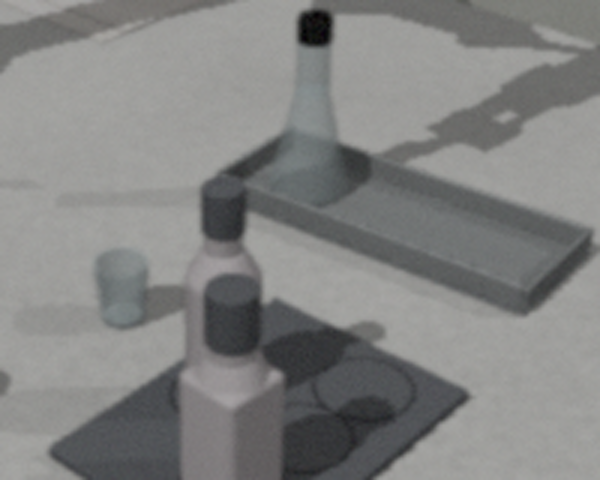

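The square and round bottles are back upright on their circles. Next I'll pick up the flask.

Call:
jog_arm(
  commands=[
    [[-0.1,0,1,0,0,0,0.6],[0,0,2.5,0,0,0,0.6],[0,0,2.7,0,0,0,0.6],[0,0,2,0,0,0,0.6],[0,0,0.8,0,0,0,0.6],[0,0,0,0,0,0,0.6],[0,0,0,0,0,0,-1],[0,0,0,0,0,0,-1]],
  ],
)

```text
t: 50.3
ee_pos: [0.3896, 0.3027, 0.2141]
tool_rot: [[0.0, -1.0, 0.002], [-1.0, -0.0, 0.001], [-0.001, -0.002, -1.0]]
force: [-0.0, 0.3, 0.3]
grip_width: 0.0627
```

Call:
jog_arm(
  commands=[
    [[0,0,0,0,0,0,-1],[0,0,0,0,0,0,-1],[0,0,0,0,0,0,-1],[0,0,0,0,0,0,-1],[0,0,0,0,0,0,-1],[0,0,0,0,0,0,-1],[0,0,0,0,0,0,-1],[0,0,0,0,0,0,-1]],
  ],
)

```text
t: 51.1
ee_pos: [0.3888, 0.3026, 0.2133]
tool_rot: [[0.001, -1.0, 0.0], [-1.0, -0.001, -0.0], [0.0, -0.0, -1.0]]
force: [-0.5, -0.7, 0.9]
grip_width: 0.0283
```

Call:
jog_arm(
  commands=[
    [[0,0,-0.2,0,0,0,-1],[0,0,-0.5,0,0,0,-1],[0,0,-1,0,0,0,-1],[0,0,-1.5,0,0,0,-1],[0,0,-1.8,0,0,0,-1],[0,0,-1.5,0,0,0,-1],[0,0,-1,0,0,0,-1],[0,0,-0.5,0,0,0,-1]],
  ],
)

```text
t: 51.9
ee_pos: [0.3891, 0.3028, 0.2944]
tool_rot: [[0.001, -1.0, 0.002], [-1.0, -0.001, 0.001], [-0.001, -0.002, -1.0]]
force: [0.3, -0.1, -1.5]
grip_width: 0.0281
```

Call:
jog_arm(
  commands=[
    [[0.8,-0.9,0,0,0,0,-1],[1.6,-1.7,0,0,0,0,-1],[2.4,-2.6,0,0,0,0,-1],[2.8,-3.0,0,0,0,0,-1],[2.8,-3.1,0,0,0,0,-1],[2.8,-3.1,0,0,0,0,-1],[2.4,-2.6,0,0,0,0,-1],[1.6,-1.7,0,0,0,0,-1]],
  ],
)

```text
t: 52.7
ee_pos: [0.5779, 0.1277, 0.2918]
tool_rot: [[-0.001, -1.0, -0.001], [-1.0, 0.001, -0.001], [0.001, 0.001, -1.0]]
force: [-0.3, -0.2, -1.7]
grip_width: 0.0282
```

Call:
jog_arm(
  commands=[
    [[1.2,-1.2,0,0,0,0,-1],[0.7,-0.9,0,0,0,0,-1],[0,0,1,0,0,0,-1],[0,0,2,0,0,0,-1],[0,0,2,0,0,0,-1],[0,0,1.2,0,0,0,-1],[0,0,0.6,0,0,0,-1],[0,0,0.3,0,0,0,-1]],
  ],
)

```text
t: 53.5
ee_pos: [0.5965, 0.1123, 0.2216]
tool_rot: [[0.002, -1.0, -0.001], [-1.0, -0.002, -0.0], [0.0, 0.001, -1.0]]
force: [0.1, -0.3, -1.8]
grip_width: 0.0284
```

Call:
jog_arm(
  commands=[
    [[0,0,0,0,0,0,-1],[0,0,0.1,0,0,0,-1],[0,0,0.1,0,0,0,-1],[0,0,0.1,0,0,0,-1],[0,0,0.05,0,0,0,-1],[0,0,0.05,0,0,0,-1],[0,0,0,0,0,0,-1],[0,0,0,0,0,0,-1]],
  ],
)

```text
t: 54.3
ee_pos: [0.597, 0.1117, 0.2183]
tool_rot: [[0.001, -1.0, 0.0], [-1.0, -0.001, -0.0], [0.0, -0.0, -1.0]]
force: [1.2, -0.0, -1.1]
grip_width: 0.0284
```

Call:
jog_arm(
  commands=[
    [[0,0,0.05,0,0,0,-1],[0,0,0.05,0,0,0,-1],[0,0,0,0,0,0,-1],[0,0,0,0,0,0,-1],[0,0,0,0,0,0,-1],[0,0,0,0,0,0,-1],[0,0,0,0,0,0,-1],[0,0,0,0,0,0,-1]],
  ],
)

```text
t: 55.1
ee_pos: [0.5972, 0.1117, 0.2183]
tool_rot: [[0.001, -1.0, 0.001], [-1.0, -0.001, -0.0], [0.0, -0.001, -1.0]]
force: [-0.9, -0.6, 5.2]
grip_width: 0.0283
```

Call:
jog_arm(
  commands=[
    [[0,0,0,0,0,0,0.5],[0,0,0,0,0,0,0.5],[0,0,0,0,0,0,0.5],[0,0,0,0,0,0,0.5],[0,0,0,0,0,0,0.5],[0,0,-2,0,0,0,0.5],[0,0,-3.5,0,0,0,0.5],[0,0,-3,0,0,0,0.5]],
  ],
)

```text
t: 55.9
ee_pos: [0.5969, 0.1118, 0.303]
tool_rot: [[0.001, -1.0, -0.0], [-1.0, -0.001, -0.0], [0.0, 0.0, -1.0]]
force: [-0.5, -0.3, -0.7]
grip_width: 0.0701
```

Call:
jog_arm(
  commands=[
    [[-2.5,1.5,-1,0,0,0,0.5],[-4,2,0,0,0,0,0.5],[-4,2,0,0,0,0,0.5],[-4,2,0,0,0,0,0.5],[-4,2,0,0,0,0,0.5],[-2,1,0,0,0,0,0.5],[0,0,0,0,0,0,0.5],[0,0,0,0,0,0,0.5]],
  ],
)

```text
t: 56.7
ee_pos: [0.4918, 0.3166, 0.312]
tool_rot: [[0.002, -1.0, 0.0], [-1.0, -0.002, -0.001], [0.001, -0.0, -1.0]]
force: [0.6, 0.5, 0.2]
grip_width: 0.0708
```

```bash
python3 chk.py k3; python3 pk.py top,220,400,150,320 p9; python3 pk.py scene,260,460,150,330 p10
```

```text
scene jar 781 z 0.06819180641844659 mid [ 0.4654 -0.2979] ext [0.0578 0.0554]
scene fl_s 144 z 0.16447257473901336 mid [0.5968 0.1107] ext [0.0291 0.0307]
scene rd_s 137 z 0.16957759787956087 mid [0.533  0.0407] ext [0.0263 0.0287]
scene sq_s 212 z 0.15976532332591462 mid [ 0.6011 -0.0265] ext [0.0304 0.0321]
scene bk_a 132 z 0.0494407465121497 mid [0.4078 0.0673] ext [0.0415 0.0414]
scene bk_b 166 z 0.049284255326245224 mid [ 0.3881 -0.0963] ext [0.0412 0.0419]
top jar 733 z 0.06949472111351664 mid [ 0.4639 -0.2964] ext [0.0539 0.0547]
top fl_s 234 z 0.1662611419288745 mid [0.5959 0.1109] ext [0.0275 0.0269]
top rd_s 219 z 0.17105689468578936 mid [0.5316 0.0414] ext [0.0269 0.025 ]
top sq_s 282 z 0.1612421349806237 mid [ 0.5994 -0.0247] ext [0.0317 0.0304]
top bk_a 124 z 0.05106473277022767 mid [0.4067 0.0673] ext [0.0391 0.0394]
top bk_b 129 z 0.05116575104689035 mid [ 0.3875 -0.0945] ext [0.0394 0.0397]
56.85 [0.49249584 0.3155098  0.31202206] 0.07029590373670408 [ 0.33234293 -0.30747057  0.14894254]
56.9 [0.49252689 0.31549321 0.31203976] 0.07047070655263844 [-0.4105923   0.13731593 -0.23487672]
```

View pics/p9.png

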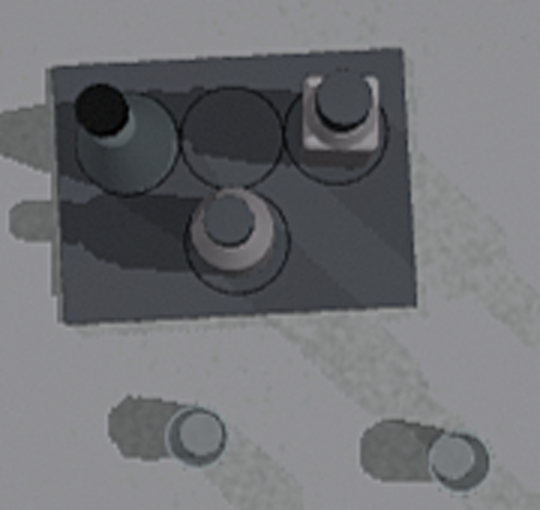

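View pics/p10.png

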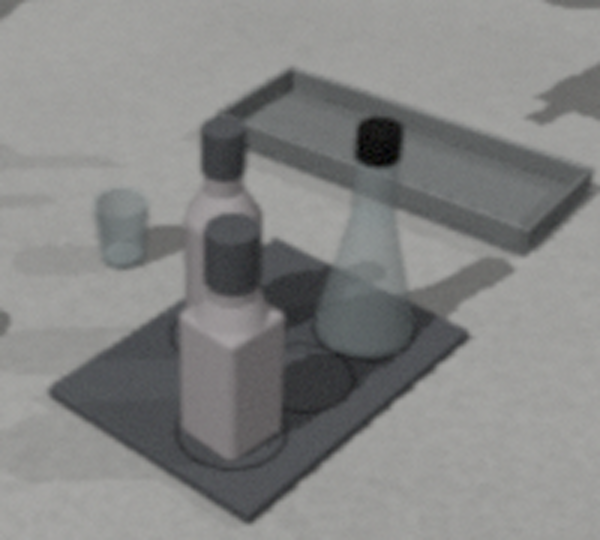

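The three containers stand upright on their own circles, the middle circle is empty and the beakers have not moved. The gripper is clear, so I'm handing the job in.

```bash
python3 -c "
from station import arm
arm.sign_off(); print(arm.sense()['t'])"
```

```text
the job is handed in; nothing more can be done
the job is handed in; nothing more can be done
```

The job is done and handed in at about 57 s of the 144 s allowed. I moved the flask, round bottle and square bottle into the side tray and set the jar on the cork pad. Then I put the square bottle, round bottle and flask back on the circles where they started.

**Last checks:**
- **Jar:** it stands within about 1–2 mm of the pad centre.
- **Tall containers:** all three are upright, with cap heights within about 1–2 mm of what is expected. Each is within about 2–3 mm of its circle's centre.
- **Beakers:** both are where they started.
- **Robot:** the gripper is holding and touching nothing. Contact when setting things down read about 6 N at most.

**Disagreement:** the scene and top cameras differ by 1–2 mm. A circle fit in the scene picture gave centres up to 3 mm nearer the robot than my fit of the stand's outline, so I aimed between the two. No check failed.

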